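# Unstack the pet things by the back door

## Robot

A 7-joint arm with a two-finger parallel gripper is mounted at the origin on the work surface. World frame = base frame: x ahead of the robot, y to its left, z up, the work surface at z = 0. Lengths are in m, angles in rad, forces in N, time in s.
With the tool pointing down it reaches from about 0.425 to 0.925 m from the base axis. Payload 6.8 kg.
Tool frame: the origin (TCP) lies on the centre line of the jaws, within the pads' length; the fingertips stand bot.tip_reach ahead of it and the grasp point (between the pads) lies 3 mm ahead of it (bot.tip_reach is the distance from the TCP to the fingertips, in m); z points along the fingers, y is the line along which they close (so a half turn about z gives the same grasp; the last joint's range is limited). The gripper opens to 85 mm and grips with 20 to 120 N. Pads are 22 mm wide; open, the fingers measure 114 mm over their backs; the gripper's body (76 mm by 85 mm) begins 54 mm behind the grasp point. The pads swing forward as they close: fully open they stand 13 mm farther back than shut.
Start: joints at [-1.352, 0.477, 0.022, 1.555, -0.011, 1.109, -0.083], TCP at [0.217, 0.639, 0.253] pointing down, gripper open.
Joint ranges: [-2.96, 2.96], [-0.34, 2.1], [-1.41, 1.46], [0.24, 2.44], [-1.37, 4.51], [0.17, 1.92], [-2.96, 2.96]. Speed limits (rad/s): [2.39, 2.39, 3.14, 3.14, 3.14, 3.14, 3.14].

## Interface

Orientations are given as a unit quaternion [w, x, y, z].
In Python, from station import bot gives the robot as it stands.
- The arm moves only by the tool jog_arm, never from a script. Its argument "deltas" is a list of rows, each a list of 7 numbers: the shift along the world's x, y, z in m, then the turn, a rotation vector about the world's x, y, z in rad, then the opening, from 0 (shut) to 1 (fully open). In form: [[x, y, z, rx, ry, rz, grip], ...]. A call has 1 to 10 rows; each row shifts and turns the commanded pose from where the row before left it; what a row does not reach is not made up. A row lasts 1/10 s, in which the tool goes at most 50 mm and 8.59 degrees, less where a joint would pass 70% of its speed; a pose out of reach is approached as far as the arm can. A call with a gripper value outside its range is refused whole. The fingers move at their own pace and stop on an object; "newtons" is the grip in N (left out, the last holds). Time passes only in rows, so rows that do not move let the fingers close. It gives the time, the measured TCP pose, the force, the opening and the grip force at its end, in the units of the state.
- bot.get_obs(): the state, without advancing time (a new reading comes with each control period).
- bot.read_camera(name): name is "scene" or "top" or "wrist"; returns a dict with "img" (400x640x3 uint8, red, green, blue), "K" (3x3 intrinsics, pixels), "dist_coeffs" ([k1, k2, p1, p2, k3] as OpenCV has them; the pictures are not rectified), "eye" and "attitude" of the camera in the world. Camera axes: x right, y down, z forward; pixel columns grow to the right and rows downward; lengths in m; the calibration is good to about 2 mm. A picture is of the moment at which its call begins. There is no depth.
- bot.hand_in(): hands the job in; it is judged then, once.
The state is a dict: "t": time; "q": joint angles; "joint_vel": joint speeds; "joint_torque": joint torques, N m; "eef_pos": TCP position; "tool_rot": TCP orientation; "contact_force": force on the tool from outside, world axes, zero at the start; "torque": the same for the moment, N m; "gripper_width": opening from 0.0 (shut) to 1.0 (fully open); "grasp_force": force on a finger pad.
Only numpy, scipy, OpenCV 4.12 (cv2) and the standard library are available. Lean on these libraries where they do the work, as an engineer would, in place of code of your own. Each camera call takes 0.05 s, during which the arm holds its last target. There are 200 camera calls.

## Task

The small pet's things were left in one pile after cleaning: take the pile apart from the top down, one thing at a time, each straight to its own place. Lay the nail clipper flat inside the narrow tray on the turntable and close the open treat jar with the cork lid, then stand the terracotta bowl upright in the middle of the round felt coaster on the turntable, and last the wooden tunnel in the middle of the rubber mat, lined up with it. Leave the jar that is already closed and the metal scoop where they are.

Things in the scene. Friction and masses are not known exactly. Their poses are not given: they have to be found in the camera images.
- clipper: small grey plastic nail clipper with steel jaws, a flat bar 60 long x 16 wide x 14 mm high, lying on top of the cork lid at the start; 30 g. Origin: centre of its underside; x along its length (jaws at +x), z up.
- lid: cork jar lid, second from the top of the pile: disc 54 diameter x 18 mm thick with a plug 34 diameter x 5 mm below it, 23 mm high in all; 30 g. At the start the disc rests on the bowl's rim with the plug in the bowl's mouth. Origin: centre of the plug's underside (disc from 5 to 23 mm above it), z up.
- bowl: thick-walled terracotta feeding bowl, straight-sided, 68 outer diameter, 44 inner diameter, 32 mm high, about 180 g; stands on the tunnel at the start. Origin: centre of its underside, z up.
- tunnel: pale wooden tunnel piece, the bottom of the pile, standing on the shelf: 130 long x 60 wide x 50 mm high, flat 10 mm roof on two 8 mm side walls, open below and at both ends, about 160 g. Origin: centre of its underside; x along its length, z up.
- tray: narrow white ceramic tray for the clipper, fixed on the turntable across from the coaster: 96 x 40 outside, 90 x 34 inside, floor 2 thick, rim 4 mm high. Origin: centre of its underside, on the turntable's top, 20 mm above the shelf; x along its length, z up. The turntable (pale wooden disc, 240 mm diameter) stands at any angle and turns stiffly: it stays put unless pushed hard sideways.
- coaster: round grey felt coaster for the bowl, 90 diameter x 3 mm thick, fixed on the turntable; its centre is 60 mm from the turntable's axis and 125 mm from the tray's centre. Origin: centre of its underside, on the turntable's top, 20 mm above the shelf; z up.
- jar: the open glass treat jar, with brown treats inside: body 72 diameter, neck 54 outer and 44 inner diameter, 62 mm high to its rim; loose, 400 g. Origin: centre of its underside, z up. With the lid seated the lid's disc lies on the rim and the lid's origin is 57 mm above the jar's.
- mat: rectangular black rubber mat, 160 x 90 x 4 mm thick, fixed flat on the shelf. Origin: centre of its underside (its top is 4 mm higher); x along its length, z up.
- closed_jar: a second glass jar like the open one but already closed with its own cork lid, 80 mm high in all; to be left alone. Origin: centre of its underside, z up.
- scoop: aluminium pellet scoop lying on the shelf, 150 long x 46 wide x 24 mm high; to be left alone. Origin: on the shelf at the joint of the 75 mm pan (+x) and the 75 mm handle (-x), z up.

How it is judged:
By the outcome, as a careful person would: the job done as asked, in the order asked, and still so for the second after the job is handed in, with the robot touching nothing.
It also fails if it takes over 120 s, if anything falls off the work surface, if the arm or the gripper's body presses on something with over 40 N, if the wrist force passes 120 N, or if a joint passes its speed limit or range.

## Working session

There is one attempt and no reset: what is moved stays moved. The work goes in short steps, Python scripts to look and compute and a tool call to move; the robot and the scene stay as the last step left them, time stands still between calls to the robot, and variables do not carry over. Pictures are saved under pics/ and viewed, at most 14 in all, crops included, and the job is handed in when it is done.

Besides the shell and the picture viewer there is one more tool, called as a command line: name --pt "numbers of a row" for each row, then --argument value for the rest. jog_arm: Moves the arm, as the interface text tells. Its arguments: {"type":"object","properties":{"deltas":{"type":"array"},"newtons":{"type":"number"}},"required":["deltas"]}

```bash
ls; mkdir -p pics
python3 - <<'E'
from station import bot
import cv2
o=bot.get_obs()
for k in('t','eef_pos','tool_rot','contact_force','gripper_width'):print(k,o[k])
print(bot.tip_reach)
for n in('scene','top'):
    c=bot.read_camera(n); cv2.imwrite(f'pics/{n}0.png',c['img'][:,:,::-1]); print(n,c['K'],c['dist_coeffs'],c['eye'],c['attitude'])
E
```

```text
pics
t 0.0
eef_pos [0.21651358 0.63875265 0.25232089]
tool_rot [-7.30146261e-05  1.62658580e-01  9.86681991e-01 -9.10833988e-04]
contact_force [ 0.71694692 -0.90925342  0.85471515]
gripper_width 1.0024565910335552
0.022
scene [[361.74175976   0.         312.57953854]
 [  0.         361.74175976 198.33529709]
 [  0.           0.           1.        ]] [-0.08026677  0.          0.          0.          0.        ] [ 1.11926891 -0.19692146  0.61912862] [-0.32414567  0.75157801  0.52763796 -0.22728455]
top [[379.16705721   0.         319.17065519]
 [  0.         379.16705721 200.80300955]
 [  0.           0.           1.        ]] [-0.0179874  0.         0.         0.         0.       ] [ 0.40642176 -0.033051    0.9773617 ] [ 0.06892967 -0.69599877  0.71139565 -0.06892489]
```

View pics/scene0.png

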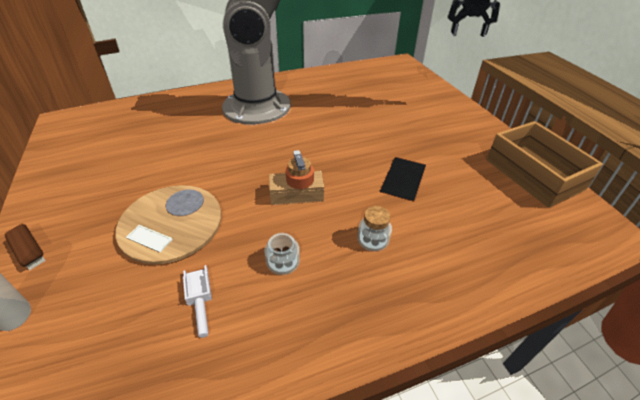

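View pics/top0.png

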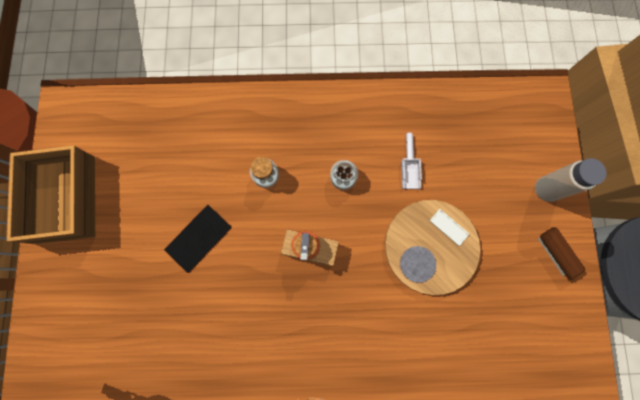

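The scene shows the pile near (298,175) in the scene picture and (310,247) in the top one. In the top picture the open jar is at (344,173), the closed jar at (264,170), the mat at (198,239), the tray at (450,226) and the coaster at (419,265). Next I'll enlarge the top picture and write a pixel-to-world helper.

```bash
cat > h.py <<'E'
import numpy as np, cv2
from scipy.spatial.transform import Rotation as R
from station import bot
def snap(name,save=None,crop=None,s=1):
    c=bot.read_camera(name)
    if save:
        im=c['img'][:,:,::-1]
        if crop: im=im[crop[1]:crop[3],crop[0]:crop[2]]
        cv2.imwrite(f'pics/{save}.png',cv2.resize(im,None,fx=s,fy=s,interpolation=cv2.INTER_CUBIC))
    return c
def rot(c):
    a=np.asarray(c['attitude']); return R.from_quat(a[[1,2,3,0]]).as_matrix()
def p2w(c,uv,z):
    u=cv2.undistortPoints(np.array(uv,float).reshape(-1,1,2),c['K'],c['dist_coeffs']).reshape(-1,2)
    d=np.c_[u,np.ones(len(u))]@rot(c).T; e=np.asarray(c['eye'])
    return e+d*((z-e[2])/d[:,2])[:,None]
def w2p(c,P):
    Rm=rot(c).T; t=-Rm@np.asarray(c['eye'])
    return cv2.projectPoints(np.array(P,float).reshape(-1,1,3),cv2.Rodrigues(Rm)[0],t,c['K'],c['dist_coeffs'])[0].reshape(-1,2)
def tool():
    o=bot.get_obs(); q=np.asarray(o['tool_rot']); M=R.from_quat(q[[1,2,3,0]]).as_matrix()
    print('t',round(o['t'],2),'pos',np.round(o['eef_pos'],4),'yaxis deg',np.degrees(np.arctan2(M[1,1],M[0,1])).round(2),'z',np.round(M[:,2],3),'F',np.round(o['contact_force'],1),'w',round(o['gripper_width'],3),'q',np.round(o['q'],2))
    return o
E
python3 - <<'E'
from h import *
c=snap('top','top1',(270,150,490,310),3.6)
print(c['eye'])
for n,p,z in(('pile',(310,247),.05),('clip',(305,246),.115),('jar',(344,173),.06),('closed',(263,167),.08),('mat',(198,239),.004),('tray',(450,226),.022),('coaster',(419,265),.023),('tt',(433,247),.02),('scoop',(411,172),0.02)): print(n,p2w(c,[p],z).round(3)[0])
g=c['img'].astype(int)
s=g.sum(2)
def rect(m,x0,y0,x1,y1,z,n):
    k=np.zeros(m.shape,np.uint8);k[y0:y1,x0:x1]=m[y0:y1,x0:x1]
    cs=max(cv2.findContours(k,0,cv2.CHAIN_APPROX_NONE)[0],key=cv2.contourArea)
    w=p2w(c,cs.reshape(-1,2),z)[:,:2].astype(np.float32)*1000
    print(n,cv2.minAreaRect(w))
rect(s<90,155,195,240,280,.004,'mat')
rect((s>560),420,200,480,250,.025,'tray')
rect((g.max(2)-g.min(2)<40),395,240,442,288,.023,'coaster')
tool()
E
```

```text
[ 0.40642176 -0.033051    0.9773617 ]
pile [ 0.476 -0.01   0.05 ]
clip [ 0.473 -0.001  0.115]
jar [ 0.657 -0.099  0.06 ]
closed [0.672 0.101 0.08 ]
mat [0.506 0.279 0.004]
tray [ 0.523 -0.366  0.022]
coaster [ 0.427 -0.28   0.023]
tt [ 0.471 -0.319  0.02 ]
scoop [ 0.667 -0.277  0.02 ]
mat ((508.2914733886719, 279.2188720703125), (82.47724151611328, 151.14450073242188), 46.88104248046875)
tray ((522.156005859375, -362.4605712890625), (97.57764434814453, 41.95001220703125), 46.63637924194336)
coaster ((430.2544860839844, -276.6759033203125), (87.70243835449219, 87.25341796875), 23.800437927246094)
t 0.15 pos [0.2166 0.6389 0.2525] yaxis deg 71.28 z [-0.    -0.001 -1.   ] F [-0.3  0.4  0.5] w 0.996 q [-1.35  0.48  0.02  1.56 -0.01  1.11 -0.08]
```

View pics/top1.png

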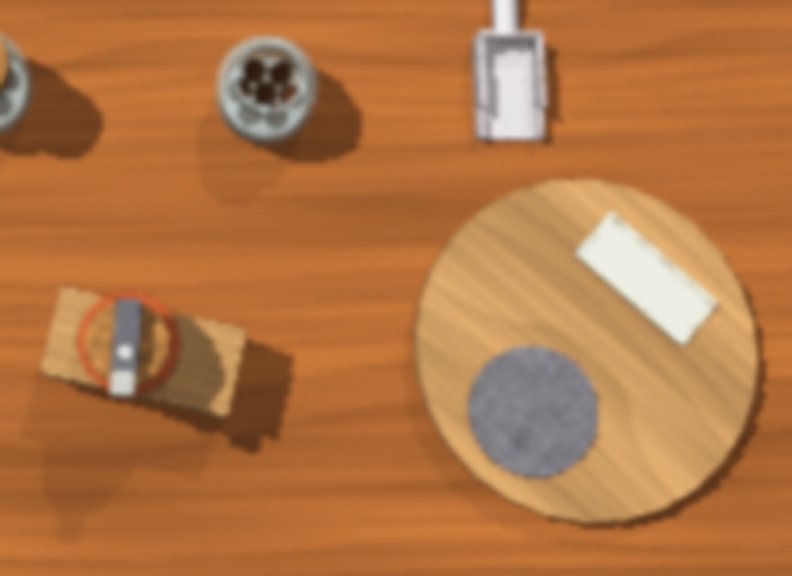

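The crop shows the clipper along about (129,301)-(123,395), the bowl ring centred at about (128,342), and the tunnel corners at (62,288), (246,328), (229,415) and (42,372). The tray is at about (647,278) and the coaster at (534,412). I'll move over the pile for a close look with the wrist camera.

Run:
```python
from h import *
c=snap('top')
f=lambda L:[((x+.5)/3.6-.5+270,(y+.5)/3.6-.5+150) for x,y in L]
def dirn(a): return np.degrees(np.arctan2(a[1],a[0])).round(1)
w=p2w(c,f([(129,301),(123,395)]),.112); print('clip',w.mean(0).round(4),dirn(w[1]-w[0]))
w=p2w(c,f([(128,342)]),.082); print('bowl',w.round(4))
w=p2w(c,f([(62,288),(246,328),(229,415),(42,372)]),.05); print('tun',w.mean(0).round(4),dirn(w[0]-w[1]),dirn(w[3]-w[2]))
w=p2w(c,f([(610,212),(718,304),(684,345),(575,252)]),.026); print('tray',w.mean(0).round(4),dirn(w[0]-w[1]),dirn(w[3]-w[2]))
w=p2w(c,f([(534,412)]),.023); print('coas',w.round(4))
w=p2w(c,f([(588,351)]),.02); print('tt',w.round(4))
w=p2w(c,f([(267,90)]),.06); print('jar',w.round(4))
```

```text
clip [4.731e-01 4.000e-04 1.120e-01] 175.5
bowl [[4.791e-01 2.000e-04 8.200e-02]]
tun [ 0.4757 -0.0097  0.05  ] 76.5 76.0
tray [ 0.5203 -0.3622  0.026 ] 46.4 46.7
coas [[ 0.4294 -0.2773  0.023 ]]
tt [[ 0.4706 -0.3188  0.02  ]]
jar [[ 0.6532 -0.0981  0.06  ]]
```

jog_arm --pt "0.015 -0.04 0 0 0 0 1" --pt "0.015 -0.04 0 0 0 0 1" --pt "0.015 -0.04 0 0 0 0 1" --pt "0.015 -0.04 0 0 0 0 1" --pt "0.015 -0.04 0 0 0 0 1" --pt "0.015 -0.04 0 0 0 0 1" --pt "0.015 -0.04 0 0 0 0 1" --pt "0.015 -0.04 0 0 0 0 1" --pt "0.015 -0.04 0 0 0 0 1" --pt "0.015 -0.04 0 0 0 0 1"

```text
t: 1.2
eef_pos: [0.367, 0.2375, 0.2534]
tool_rot: [0.0, 0.163, 0.987, 0.0]
contact_force: [0.7, -0.0, 0.4]
gripper_width: 1.002
grasp_force: 0.0
```

jog_arm --pt "0.015 -0.04 0 0 0 0.05 1" --pt "0.015 -0.04 0 0 0 0.05 1" --pt "0.015 -0.04 0 0 0 0.05 1" --pt "0.015 -0.04 0 0 0 0.05 1" --pt "0.015 -0.04 0 0 0 0.05 1" --pt "0.015 -0.04 0 0 0 0 1" --pt "0 0 0 0 0 0 1"

```text
t: 1.9
eef_pos: [0.4578, -0.0063, 0.2537]
tool_rot: [0.001, 0.043, 0.999, -0.001]
contact_force: [0.2, 0.9, 0.2]
gripper_width: 1.003
grasp_force: 0.0
```

Run:
```python
from h import *
tool(); c=snap('wrist','w1'); print(c['eye'],c['attitude'])
```

```text
t 1.9 pos [ 0.4578 -0.0063  0.2537] yaxis deg 85.1 z [ 0.002 -0.002 -1.   ] F [0.2 0.9 0.2] w 1.003 q [-0.54  0.11  0.46  2.08 -0.06  0.97  1.43]
[ 0.38255332 -0.001048    0.37327132] [0.11232256 0.72819628 0.6683704  0.10195507]
```

View pics/w1.png

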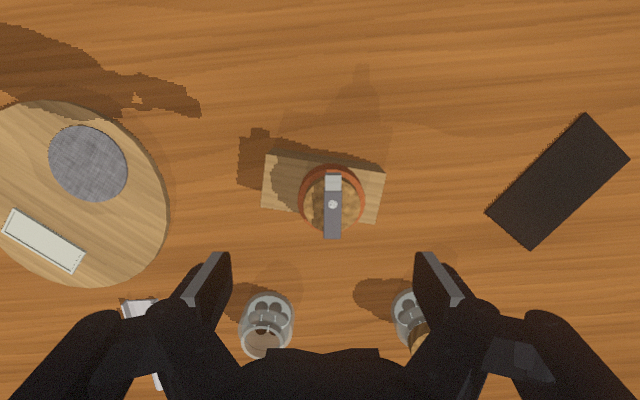

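The wrist view shows the clipper from (333,175) at the jaws to (332,238), the bowl ring centred near (332,201), the mat corners at (586,112), (631,158), (531,251) and (485,212), the coaster at (88,163) and the tray centre at (43,241). I'll cross-check these with the top camera.

Run:
```python
from h import *
c=snap('wrist')
def dirn(a): return np.degrees(np.arctan2(a[1],a[0])).round(1)
w=p2w(c,[(333,175),(332,238)],.113); print('clip',w.mean(0).round(4),dirn(w[0]-w[1]),np.linalg.norm(w[0]-w[1]))
w=p2w(c,[(332,201),(298,201),(366,201)],.082); print('bowl',w.round(4))
w=p2w(c,[(266,153),(386,172),(377,224),(261,207)],.05); print('tun',w.mean(0).round(4),dirn(w[1]-w[0]),dirn(w[2]-w[3]),w.round(3))
w=p2w(c,[(586,112),(631,158),(531,251),(485,212)],.004); print('mat',w.mean(0).round(4),dirn(w[0]-w[3]),dirn(w[1]-w[2]))
w=p2w(c,[(12,208),(85,249),(75,275),(1,233)],.026); print('tray',w.mean(0).round(4),dirn(w[1]-w[0]),dirn(w[2]-w[3]))
w=p2w(c,[(88,163)],.023); print('coas',w.round(4))
cl=np.array([.473,0]);
```

```text
clip [0.4744 0.0029 0.113 ] 175.0 0.059037533961496504
bowl [[ 0.4786  0.0031  0.082 ]
 [ 0.4759 -0.0303  0.082 ]
 [ 0.4814  0.0364  0.082 ]]
tun [ 0.4757 -0.0056  0.05  ] 76.1 76.3 [[ 0.431 -0.061  0.05 ]
 [ 0.462  0.063  0.05 ]
 [ 0.52   0.051  0.05 ]
 [ 0.49  -0.075  0.05 ]]
mat [0.508  0.2818 0.004 ] 136.5 137.1
tray [ 0.5209 -0.3557  0.026 ] 50.0 48.7
coas [[ 0.4293 -0.2723  0.023 ]]
```

jog_arm --pt "0.008 0.004 -0.02 0 0 0 1" --pt "0.008 0.004 -0.025 0 0 0 1" --pt "0 0 -0.025 0 0 0 1" --pt "0 0 -0.02 0 0 0 1" --pt "0 0 -0.015 0 0 0 1" --pt "0 0 -0.01 0 0 0 1" --pt "0 0 0 0 0 0 1" --pt "0 0 0 0 0 0 1" --newtons 25

```text
t: 2.8
eef_pos: [0.4728, 0.0079, 0.1387]
tool_rot: [0.0, 0.038, 0.999, 0.0]
contact_force: [-0.1, -1.2, 0.2]
gripper_width: 0.999
grasp_force: 0.0
```

Run:
```python
from h import *
tool(); c=snap('wrist','w2')
```

```text
t 2.8 pos [0.4728 0.0079 0.1387] yaxis deg 85.65 z [ 0.  0. -1.] F [-0.1 -1.2  0.2] w 0.999 q [-0.49  0.32  0.41  2.15 -0.2   0.7   1.54]
```

View pics/w2.png

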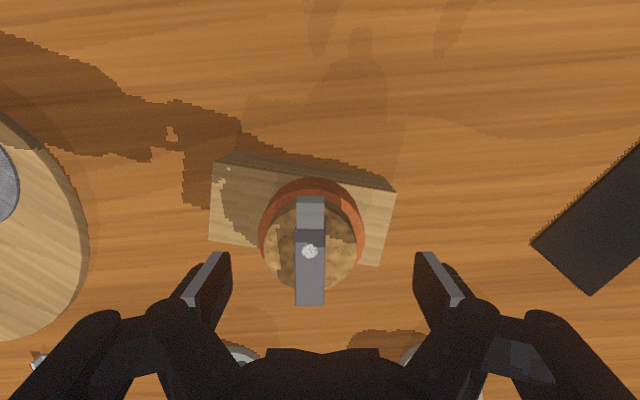

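The clipper spans (310,196)-(310,306), while the finger midline is at u≈322, so I need to shift by about -6 mm in y. My last check mixed an old picture with a newer camera pose, because the arm was still settling. I'll compute from this settled view instead.

Run:
```python
from h import *
def dirn(a): return np.degrees(np.arctan2(a[1],a[0])).round(1)
c=snap('wrist')
w=p2w(c,[(310.5,196),(310,306)],.114); print('clip',w.mean(0).round(4),dirn(w[0]-w[1]),np.linalg.norm(w[0]-w[1]))
w=p2w(c,[(257,236),(364,236),(311,179)],.082); print('bowl',w.round(4))
w=p2w(c,[(214,162),(396,192),(379,266),(208,240)],.05); print('tun',w.mean(0).round(4),dirn(w[1]-w[0]),dirn(w[2]-w[3]))
tool()
```

```text
clip [4.741e-01 1.000e-04 1.140e-01] 174.7 0.06314579891989548
bowl [[ 0.4759 -0.0343  0.082 ]
 [ 0.4809  0.0317  0.082 ]
 [ 0.4422  0.0022  0.082 ]]
tun [ 0.4774 -0.0097  0.05  ] 76.0 76.0
t 2.9 pos [0.4732 0.0077 0.1391] yaxis deg 85.62 z [ 0.001  0.001 -1.   ] F [ 0.2 -1.1  0.9] w 0.997 q [-0.49  0.32  0.41  2.15 -0.2   0.7   1.54]
```

jog_arm --pt "0.001 -0.0075 0 0 0 -0.01 1" --pt "0 0 -0.007 0 0 0 1" --pt "0 0 -0.006 0 0 0 1" --pt "0 0 0 0 0 0 0" --pt "0 0 0 0 0 0 0" --pt "0 0 0 0 0 0 0" --pt "0 0 0 0 0 0 0" --pt "0 0 0 0 0 0 0" --pt "0 0 0 0 0 0 0" --pt "0 0 0 0 0 0 0"

```text
t: 3.9
eef_pos: [0.4739, -0.0002, 0.1255]
tool_rot: [0.0, 0.043, 0.999, 0.0]
contact_force: [-0.4, 0.9, 1.9]
gripper_width: 0.18
grasp_force: 27.6
```

Run:
```python
from h import *
o=tool();print(o['grasp_force']); c=snap('wrist','w3')
```

```text
t 3.9 pos [ 4.739e-01 -2.000e-04  1.255e-01] yaxis deg 85.03 z [ 0.  0. -1.] F [-0.4  0.9  1.9] w 0.18 q [-0.47  0.35  0.4   2.16 -0.22  0.67  1.57]
27.554088234901428
```

View pics/w3.png

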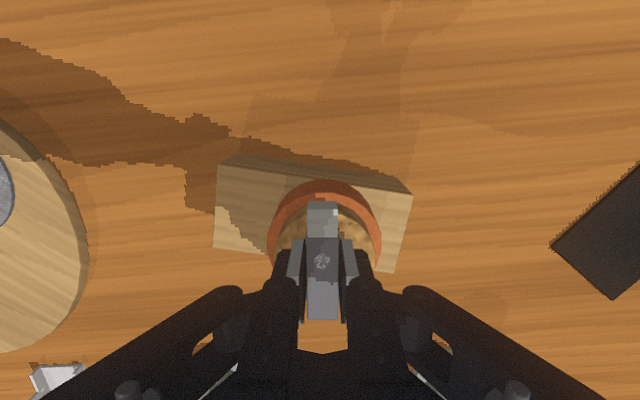

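The clipper is held centred between the pads. I'll lift it and swing to the tray, with a yaw of about -128° to stay within the last joint's range.

jog_arm --pt "0 0 0.01 0 0 0 0" --pt "0 0 0.03 0 0 0 0" --pt "0.003 -0.022 0.04 0 0 -0.14 0" --pt "0.003 -0.022 0 0 0 -0.14 0" --pt "0.003 -0.022 0 0 0 -0.14 0" --pt "0.003 -0.022 0 0 0 -0.14 0" --pt "0.003 -0.022 0 0 0 -0.14 0" --pt "0.003 -0.022 0 0 0 -0.14 0" --pt "0.003 -0.022 0 0 0 -0.14 0" --pt "0.003 -0.022 0 0 0 -0.14 0"

```text
t: 4.95
eef_pos: [0.4976, -0.177, 0.2059]
tool_rot: [-0.0, 0.57, 0.822, 0.0]
contact_force: [0.6, 0.6, -0.3]
gripper_width: 0.179
grasp_force: 27.2
```

jog_arm --pt "0.003 -0.022 0 0 0 -0.14 0" --pt "0.003 -0.022 0 0 0 -0.14 0" --pt "0.003 -0.022 0 0 0 -0.14 0" --pt "0.003 -0.022 0 0 0 -0.14 0" --pt "0.003 -0.022 0 0 0 -0.14 0" --pt "0.003 -0.022 0 0 0 -0.14 0" --pt "0.003 -0.022 0 0 0 -0.14 0" --pt "0.002 -0.022 0 0 0 -0.14 0" --pt "0 -0.01 -0.05 0 0 0 0" --pt "0 0 0 0 0 0 0"

```text
t: 5.95
eef_pos: [0.5181, -0.3609, 0.1519]
tool_rot: [-0.003, 0.918, 0.396, -0.003]
contact_force: [-1.6, 0.8, -0.8]
gripper_width: 0.174
grasp_force: 27.2
```

jog_arm --pt "0 0 -0.03 0 0 0 0" --pt "0 0 0 0 0 0 0" --pt "0 0 0 0 0 0 0"

```text
t: 6.25
eef_pos: [0.521, -0.3615, 0.1275]
tool_rot: [-0.0, 0.918, 0.397, 0.0]
contact_force: [0.6, -0.6, -0.6]
gripper_width: 0.179
grasp_force: 27.2
```

Run:
```python
from h import *
o=tool();print(o['grasp_force']); c=snap('wrist','w4');print(c['eye'],c['attitude'])
```

```text
t 6.25 pos [ 0.521  -0.3615  0.1275] yaxis deg -43.28 z [ 0.     0.001 -1.   ] F [ 0.6 -0.6 -0.6] w 0.179 q [-0.08  0.72  0.87  1.8  -0.67  0.94  0.33]
27.19882071018219
[ 0.57396211 -0.30767824  0.2471786 ] [ 0.13988701  0.91886299 -0.36473268 -0.05561025]
```

View pics/w4.png

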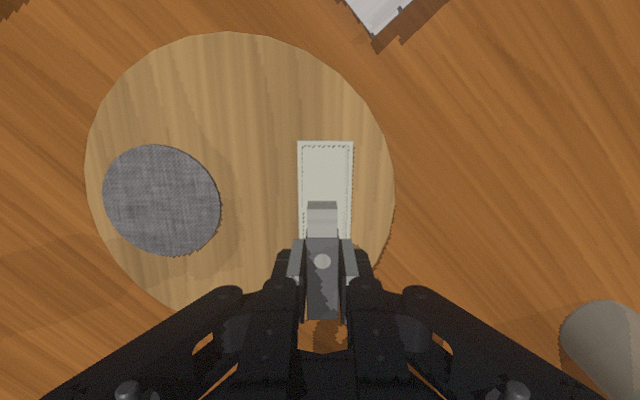

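The tray is aligned with the clipper, with its far edge at (297..354,141). The coaster centre is at about (162,200). I'll refine the tray and coaster from this view.

Run:
```python
from h import *
c=snap('wrist')
w=p2w(c,[(297,141.5),(354,141.5)],.026); print('edge',w.round(4)); m=w.mean(0)
u=np.array([np.cos(np.radians(46.7)),np.sin(np.radians(46.7)),0])
print('ctr',(m-u*.048*np.sign((m-[.52,-.362,0])@u)).round(4))
print('coas',p2w(c,[(162,200.5),(102,200),(221,203)],.023).round(4)); tool()
```

```text
edge [[ 0.5418 -0.317   0.026 ]
 [ 0.5711 -0.3447  0.026 ]]
ctr [ 0.5235 -0.3658  0.026 ]
coas [[ 0.4353 -0.2783  0.023 ]
 [ 0.4021 -0.2464  0.023 ]
 [ 0.4665 -0.3105  0.023 ]]
t 6.35 pos [ 0.5215 -0.3623  0.1283] yaxis deg -43.29 z [ 0.002 -0.001 -1.   ] F [-0.1  0.1  0.3] w 0.176 q [-0.08  0.72  0.87  1.8  -0.68  0.94  0.33]
```

jog_arm --pt "0.001 -0.002 -0.025 0 0 0 0" --pt "0 0 -0.025 0 0 0 0" --pt "0 0 -0.016 0 0 0 0" --pt "0 0 -0.006 0 0 0 0" --pt "0 0 -0.004 0 0 0 0" --pt "0 0 -0.003 0 0 0 0" --pt "0 0 0 0 0 0 0" --pt "0 0 0 0 0 0 0"

```text
t: 7.15
eef_pos: [0.522, -0.3643, 0.0479]
tool_rot: [0.0, 0.918, 0.396, 0.0]
contact_force: [-0.7, 0.1, -0.9]
gripper_width: 0.175
grasp_force: 27.2
```

jog_arm --pt "0 0 0 0 0 0 0.35" --pt "0 0 0 0 0 0 0.35" --pt "0 0 0 0 0 0 0.35" --pt "0 0 0.02 0 0 0 0.5" --pt "0 0 0.04 0 0 0 1" --pt "0 0 0.04 0 0 0 1" --pt "0 0 0.02 0 0 0 1" --pt "0 0 0 0 0 0 1" --pt "0 0 0 0 0 0 1"

```text
t: 8.05
eef_pos: [0.5218, -0.364, 0.1683]
tool_rot: [0.0, 0.918, 0.396, 0.001]
contact_force: [-0.2, 0.5, 0.0]
gripper_width: 0.993
grasp_force: 0.0
```

Run:
```python
from h import *
o=tool(); a=snap('wrist'); b=snap('top')
im=np.hstack([cv2.resize(a['img'][100:400,150:500],(400,343)),cv2.resize(b['img'][150:310,270:490],(400,343))])
cv2.imwrite('pics/c5.png',im[:,:,::-1])
```

```text
t 8.05 pos [ 0.5218 -0.364   0.1683] yaxis deg -43.32 z [ 0.001 -0.    -1.   ] F [-0.2  0.5  0. ] w 0.993 q [-0.11  0.68  0.92  1.77 -0.63  1.01  0.3 ]
```

View pics/c5.png

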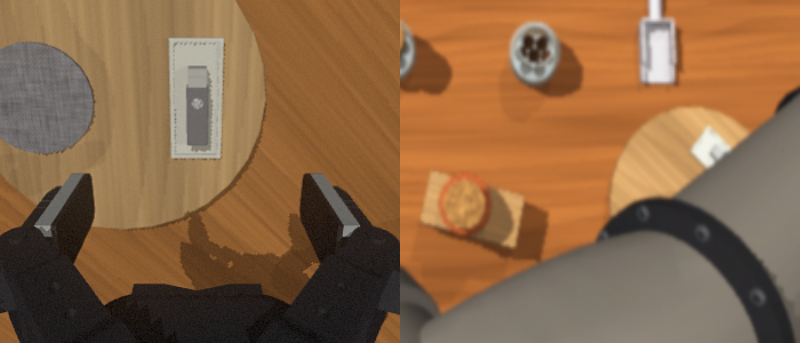

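The clipper lies flat inside the tray. Back to the pile for the lid.

jog_arm --pt "0 0.02 0.01 0 0 0 1" --pt "-0.005 0.04 0 0 0 0 1" --pt "-0.006 0.04 0 0 0 0 1" --pt "-0.006 0.04 0 0 0 0 1" --pt "-0.006 0.04 0 0 0 0 1" --pt "-0.006 0.04 0 0 0 0 1" --pt "-0.006 0.04 0 0 0 0 1" --pt "-0.006 0.04 0 0 0 0 1" --pt "-0.0025 0.04 0 0 0 0 1" --pt "0 0.024 0 0 0 0 1"

```text
t: 9.15
eef_pos: [0.4769, 0.0032, 0.1763]
tool_rot: [-0.001, 0.918, 0.398, -0.001]
contact_force: [0.7, -0.1, -0.5]
gripper_width: 1.004
grasp_force: 0.0
```

jog_arm --pt "0 0 -0.025 0 0 0 1" --pt "0 0 0 0 0 0 1" --pt "0 0 0 0 0 0 1"

```text
t: 9.45
eef_pos: [0.4774, -0.0008, 0.152]
tool_rot: [0.0, 0.918, 0.396, -0.001]
contact_force: [0.0, -0.9, -0.0]
gripper_width: 1.0
grasp_force: 0.0
```

Run:
```python
from h import *
o=tool(); c=snap('wrist','w6')
import pickle; pickle.dump({k:np.asarray(v) for k,v in c.items()},open('c6.pkl','wb'))
```

```text
t 9.45 pos [ 0.4774 -0.0008  0.152 ] yaxis deg -43.39 z [-0.002 -0.001 -1.   ] F [ 0.  -0.9 -0. ] w 1.0 q [-0.96  0.5   1.07  2.16 -0.6   0.83 -0.27]
```

View pics/w6.png

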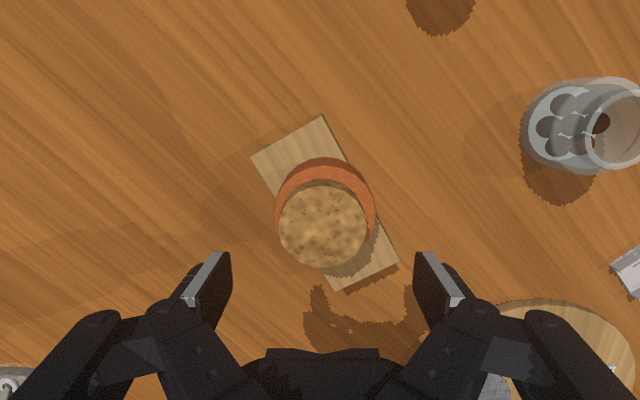

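The lid's top disc is centred at about (323.5,226), the bowl ring at about (325,209), and the jar rim's left edge is at (584,130).

Run:
```python
from h import *
import pickle; c=pickle.load(open('c6.pkl','rb'))
print(p2w(c,[(323.5,226),(278,226),(369,226)],.100).round(4),p2w(c,[(325.5,209),(274,209),(377,209)],.082).round(4))
print(p2w(c,[(584,130)],.062).round(4))
```

```text
[[ 4.814e-01 -2.000e-04  1.000e-01]
 [ 4.617e-01  1.840e-02  1.000e-01]
 [ 5.010e-01 -1.880e-02  1.000e-01]] [[ 0.4853  0.002   0.082 ]
 [ 0.4611  0.0248  0.082 ]
 [ 0.5094 -0.0209  0.082 ]]
[[ 0.6438 -0.0811  0.062 ]]
```

jog_arm --pt "0.0025 0.0005 -0.02 0 0 0 1" --pt "0 0 -0.015 0 0 0 1" --pt "0 0 -0.008 0 0 0 1" --pt "0 0 -0.004 0 0 0 1" --pt "0 0 0 0 0 0 0" --pt "0 0 0 0 0 0 0" --pt "0 0 0 0 0 0 0" --pt "0 0 0 0 0 0 0" --pt "0 0 0 0 0 0 0"

```text
t: 10.4
eef_pos: [0.4811, 0.0003, 0.1061]
tool_rot: [0.0, 0.918, 0.396, 0.001]
contact_force: [-2.3, -0.3, 6.0]
gripper_width: 0.608
grasp_force: 25.2
```

jog_arm --pt "0 0 0.01 0 0 0 0" --pt "0 0 0.02 0 0 0 0" --pt "0 0 0.03 0 0 0 0" --pt "0 0 0 0 0 0 0" --pt "0 0 0 0 0 0 0"

```text
t: 10.9
eef_pos: [0.4811, 0.0009, 0.166]
tool_rot: [-0.0, 0.918, 0.396, 0.001]
contact_force: [-0.2, 0.1, 0.3]
gripper_width: 0.605
grasp_force: 26.4
```

Run:
```python
from h import *
o=tool(); c=snap('wrist','w7')
import pickle; pickle.dump({k:np.asarray(v) for k,v in c.items()},open('c7.pkl','wb'))
```

```text
t 10.9 pos [0.4811 0.0009 0.166 ] yaxis deg -43.28 z [ 0.002  0.001 -1.   ] F [-0.2  0.1  0.3] w 0.605 q [-0.98  0.48  1.1   2.14 -0.58  0.85 -0.29]
```

View pics/w7.png

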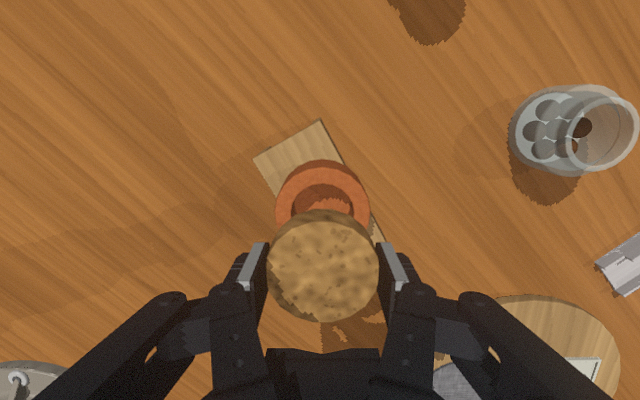

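The lid is held, its top centred at about (323,266). The open jar's rim is at u 566-639, v 92-172, centre about (602.5,132). The bowl stayed where it was.

Run:
```python
from h import *
import pickle; c=pickle.load(open('c7.pkl','rb'))
print('lid',p2w(c,[(323,266),(266,266),(380,266)],.160).round(4))
print('jar',p2w(c,[(602.5,132),(566,132),(639,132)],.062).round(4))
print('bowl',p2w(c,[(322.5,205),(275,205),(370,205),(322.5,158.5)],.082).round(4))
t=snap('top','t7',(235,130,435,280),4)
```

```text
lid [[ 0.4846  0.0018  0.16  ]
 [ 0.4658  0.0195  0.16  ]
 [ 0.5035 -0.016   0.16  ]]
jar [[ 0.6649 -0.0985  0.062 ]
 [ 0.6456 -0.0804  0.062 ]
 [ 0.6845 -0.1167  0.062 ]]
bowl [[ 0.4864  0.0037  0.082 ]
 [ 0.4625  0.0262  0.082 ]
 [ 0.5103 -0.0188  0.082 ]
 [ 0.5086  0.0273  0.082 ]]
```

View pics/t7.png

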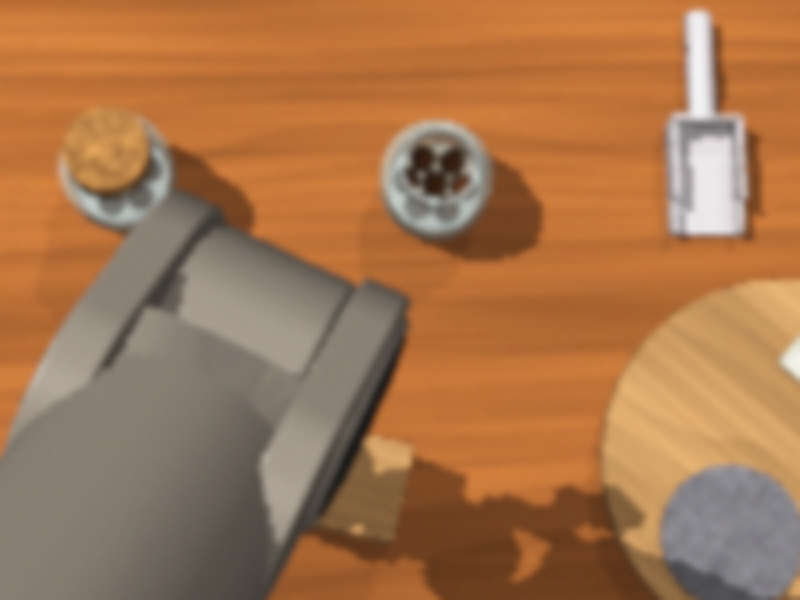

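The closed jar is at about (107,150) in the crop and the open jar's rim at about (437,166), both undisturbed. I'll move the lid to just short of the jar, high up, and look.

jog_arm --pt "0.018 -0.01 0 0 0 0 0" --pt "0.03 -0.017 0 0 0 0 0" --pt "0.03 -0.017 0 0 0 0 0" --pt "0.03 -0.017 0 0 0 0 0" --pt "0.03 -0.017 0 0 0 0 0" --pt "0.03 -0.017 0 0 0 0 0" --pt "0.01 -0.005 -0.015 0 0 0 0" --pt "0 0 -0.015 0 0 0 0" --pt "0 0 0 0 0 0 0" --pt "0 0 0 0 0 0 0"

```text
t: 12.0
eef_pos: [0.6571, -0.0985, 0.1341]
tool_rot: [-0.001, 0.918, 0.396, -0.001]
contact_force: [0.4, -0.1, 0.0]
gripper_width: 0.607
grasp_force: 26.4
```

Run:
```python
from h import *
t=snap('top');print('jar top',p2w(t,[(344.2,171.3)],.062).round(4))
o=tool(); c=snap('wrist'); s=snap('scene')
import pickle; pickle.dump({k:np.asarray(v) for k,v in c.items()},open('c8.pkl','wb'))
im=np.hstack([c['img'][60:400,180:460],cv2.resize(s['img'][190:280,240:320],(302,340),interpolation=2)])
print(im.shape);cv2.imwrite('pics/c8.png',im[:,:,::-1])
```

```text
jar top [[ 0.6612 -0.0992  0.062 ]]
t 12.05 pos [ 0.6577 -0.0987  0.135 ] yaxis deg -43.3 z [-0.001  0.001 -1.   ] F [0.  0.2 0.1] w 0.604 q [-0.53  0.77  0.9   1.72 -0.7   1.01 -0.12]
(340, 582, 3)
```

View pics/c8.png

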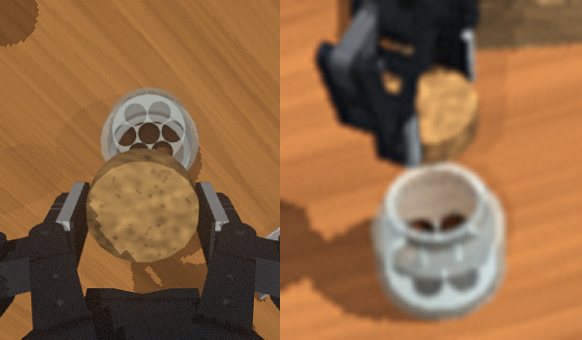

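The lid hides the near half of the jar in the wrist crop. I'll overlay the predicted rim, body and lid circles to judge the estimate.

Run:
```python
from h import *
import pickle; c=pickle.load(open('c8.pkl','rb')); s=snap('scene'); t=snap('top')
a=np.linspace(0,2*np.pi,60)
def circ(x,y,z,r): return np.c_[x+r*np.cos(a),y+r*np.sin(a),0*a+z]
o=tool()
def view(c,crop,k):
    x0,y0,x1,y1=crop; im=cv2.resize(c['img'][y0:y1,x0:x1,::-1],None,fx=k,fy=k,interpolation=2)
    for (x,y,z,r,col) in((.6612,-.0992,.062,.027,(0,255,0)),(.6612,-.0992,.0,.036,(255,0,0)),(.6577,-.0987,.129,.027,(255,0,255))):
        p=((w2p(c,circ(x,y,z,r))-[x0,y0]+.5)*k).astype(int); cv2.polylines(im,[p],True,col,1)
    return im
A=view(c,(240,100,440,340),2); B=view(s,(250,200,315,290),5.33)[:480]; D=view(t,(320,140,380,200),4)
B=cv2.copyMakeBorder(B,0,480-B.shape[0],0,0,0);D=cv2.copyMakeBorder(D,0,240,0,0,0)
im=np.hstack([A,B[:,:350]]);im[240:,:0]=0
cv2.imwrite('pics/c9.png',im);print(im.shape)
```

```text
t 12.25 pos [ 0.6587 -0.099   0.136 ] yaxis deg -43.29 z [ 0.001  0.    -1.   ] F [ 0.3  0.2 -0.1] w 0.61 q [-0.52  0.77  0.9   1.72 -0.7   1.01 -0.12]
(480, 746, 3)
```

View pics/c9.png

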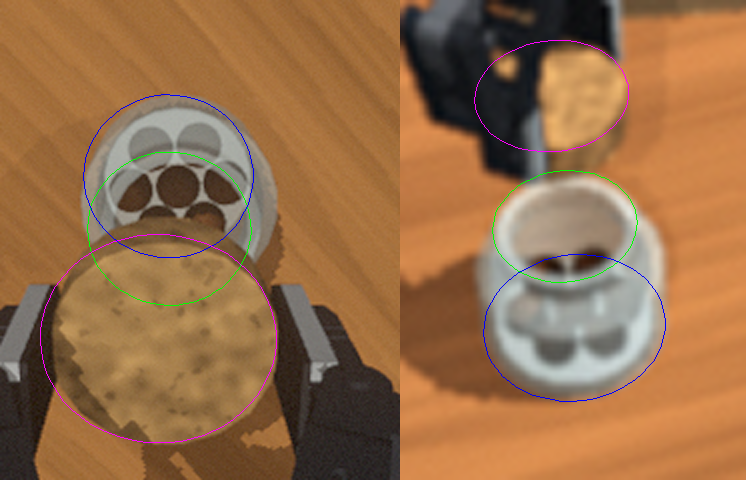

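The overlay fits within 1–2 mm in both views, so the jar is at about (0.6617,-0.0998). Lowering the lid.

jog_arm --pt "0.003 -0.001 -0.02 0 0 0 0" --pt "0 0 -0.015 0 0 0 0" --pt "0 0 -0.007 0 0 0 0" --pt "0 0 -0.004 0 0 0 0" --pt "0 0 0 0 0 0 0" --pt "0 0 0 0 0 0 0"

```text
t: 12.85
eef_pos: [0.6619, -0.1008, 0.0896]
tool_rot: [0.0, 0.918, 0.396, 0.0]
contact_force: [-0.1, 0.4, 0.3]
gripper_width: 0.611
grasp_force: 26.4
```

jog_arm --pt "0 0 -0.0015 0 0 0 0" --pt "0 0 -0.0015 0 0 0 0" --pt "0 0 0 0 0 0 0"

```text
t: 13.15
eef_pos: [0.6617, -0.1004, 0.0863]
tool_rot: [-0.0, 0.918, 0.396, 0.0]
contact_force: [0.5, 0.4, -0.7]
gripper_width: 0.607
grasp_force: 26.4
```

jog_arm --pt "0 0 -0.001 0 0 0 0" --pt "0 0 0 0 0 0 0"

```text
t: 13.35
eef_pos: [0.6619, -0.1004, 0.0859]
tool_rot: [-0.0, 0.918, 0.396, 0.0]
contact_force: [-1.5, 0.3, 4.1]
gripper_width: 0.603
grasp_force: 26.9
```

jog_arm --pt "0 0 -0.001 0 0 0 0" --pt "0 0 0 0 0 0 0"

```text
t: 13.55
eef_pos: [0.662, -0.1004, 0.0857]
tool_rot: [-0.0, 0.918, 0.396, 0.001]
contact_force: [-2.8, 2.4, 11.1]
gripper_width: 0.606
grasp_force: 27.5
```

Contact came at the predicted seated height. Releasing and checking.

jog_arm --pt "0 0 0.001 0 0 0 0.7" --pt "0 0 0 0 0 0 0.8" --pt "0 0 0 0 0 0 1" --pt "0 0 0 0 0 0 1" --pt "0 0 0.02 0 0 0 1" --pt "0 0 0.04 0 0 0 1" --pt "-0.01 0 0.04 0 0 0 1" --pt "-0.03 0.02 0 0 0 0 1" --pt "-0.03 0.02 0 0 0 0 1" --pt "-0.03 0.02 0 0 0 0 1"

```text
t: 14.55
eef_pos: [0.561, -0.0404, 0.1867]
tool_rot: [-0.0, 0.918, 0.396, 0.001]
contact_force: [0.6, 0.9, 1.0]
gripper_width: 1.0
grasp_force: 0.0
```

jog_arm --pt "-0.03 0.02 0 0 0 0 1" --pt "-0.03 0.02 0 0 0 0 1" --pt "-0.02 0 -0.02 0 0 0 1" --pt "0 0 -0.02 0 0 0 1" --pt "0 0 0 0 0 0 1" --pt "0 0 0 0 0 0 1"

```text
t: 15.15
eef_pos: [0.4824, -0.0009, 0.1464]
tool_rot: [0.0, 0.918, 0.396, 0.001]
contact_force: [-0.4, -0.4, 0.3]
gripper_width: 0.998
grasp_force: 0.0
```

Run:
```python
from h import *
o=tool(); c=snap('wrist'); s=snap('scene')
import pickle; pickle.dump({k:np.asarray(v) for k,v in c.items()},open('c10.pkl','wb'))
a=c['img'][20:380,150:640]; b=cv2.resize(s['img'][180:285,245:330],(292,360),interpolation=2)
im=np.hstack([a,b]);print(im.shape);cv2.imwrite('pics/c10.png',im[:,:,::-1])
```

```text
t 15.15 pos [ 0.4824 -0.0009  0.1464] yaxis deg -43.36 z [ 0.001  0.    -1.   ] F [-0.4 -0.4  0.3] w 0.998 q [-0.93  0.51  1.05  2.15 -0.61  0.82 -0.26]
(360, 782, 3)
```

View pics/c10.png

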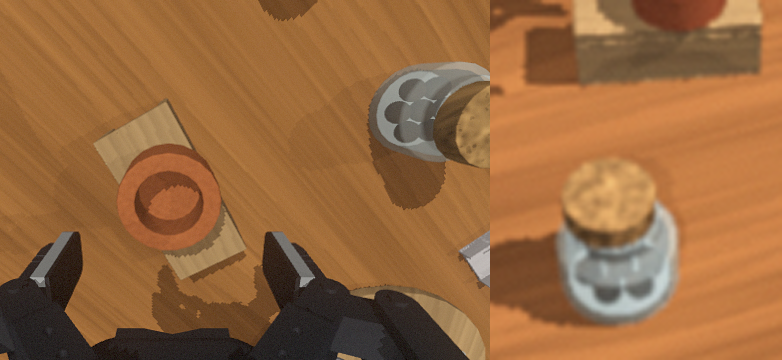

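The lid sits level and centred on the jar. The bowl rim in the wrist view is u 267-371, v 164-270.

Run:
```python
from h import *
import pickle; c=pickle.load(open('c10.pkl','rb'))
b=p2w(c,[(319,217)],.082)[0]; l=np.array([.728,-.686]); f=np.array([.686,.728])
for n,p in(('wrist',b[:2]),('est',np.array([.4787,-.0003])),('tcp',np.array([.4824,-.0009]))): print(n,p.round(4),'lat',(p@l).round(4),'fwd',(p@f).round(4))
```

```text
wrist [0.4851 0.0024] lat 0.3515 fwd 0.3346
est [ 4.787e-01 -3.000e-04] lat 0.3487 fwd 0.3282
tcp [ 0.4824 -0.0009] lat 0.3518 fwd 0.3303
```

jog_arm --pt "-0.0015 0.001 -0.02 0 0 0 1" --pt "0 0 -0.02 0 0 0 1" --pt "0 0 -0.015 0 0 0 1" --pt "0 0 -0.01 0 0 0 1" --pt "0 0 -0.004 0 0 0 1" --pt "0 0 0 0 0 0 1" --pt "0 0 0 0 0 0 0.5" --pt "0 0 0 0 0 0 0.5" --pt "0 0 0 0 0 0 0.5" --newtons 40

```text
t: 16.15
eef_pos: [0.4807, 0.0004, 0.0774]
tool_rot: [-0.0, 0.918, 0.396, 0.001]
contact_force: [-2.7, -0.1, 8.3]
gripper_width: 0.787
grasp_force: 42.6
```

jog_arm --pt "0 0 0 0 0 0 0" --pt "0 0 0 0 0 0 0" --pt "0 0 0.01 0 0 0 0" --pt "0 0 0.015 0 0 0 0" --pt "0 0 0 0 0 0 0"

```text
t: 16.65
eef_pos: [0.4813, 0.0005, 0.103]
tool_rot: [0.0, 0.918, 0.396, 0.001]
contact_force: [-0.6, 0.4, -2.0]
gripper_width: 0.787
grasp_force: 45.9
```

The bowl is lifted (about 2 N of weight). Moving over the coaster.

jog_arm --pt "0 -0.015 0.03 0 0 0 0" --pt "-0.004 -0.03 0.015 0 0 0 0" --pt "-0.007 -0.035 0 0 0 0 0" --pt "-0.007 -0.035 0 0 0 0 0" --pt "-0.007 -0.035 0 0 0 0 0" --pt "-0.007 -0.035 0 0 0 0 0" --pt "-0.007 -0.035 0 0 0 0 0" --pt "-0.007 -0.035 0 0 0 0 0" --pt "-0.005 -0.0225 -0.01 0 0 0 0" --pt "0 0 0 0 0 0 0"

```text
t: 17.65
eef_pos: [0.4273, -0.2802, 0.1359]
tool_rot: [0.001, 0.919, 0.394, -0.001]
contact_force: [-0.4, -0.4, -2.4]
gripper_width: 0.786
grasp_force: 46.7
```

jog_arm --pt "0 0 -0.03 0 0 0 0" --pt "0 0 0 0 0 0 0" --pt "0 0 0 0 0 0 0"

```text
t: 17.95
eef_pos: [0.4289, -0.2762, 0.1062]
tool_rot: [-0.001, 0.918, 0.397, -0.001]
contact_force: [-0.2, -0.0, -2.0]
gripper_width: 0.789
grasp_force: 46.7
```

```bash
cat > ov.py <<'E'
from h import *
a=np.linspace(0,2*np.pi,90)
def circ(x,y,z,r): return np.c_[x+r*np.cos(a),y+r*np.sin(a),0*a+z]
def view(c,crop,k,L):
    x0,y0,x1,y1=crop; im=cv2.resize(np.ascontiguousarray(c['img'][y0:y1,x0:x1,::-1]),None,fx=k,fy=k,interpolation=2)
    for P,col in L: cv2.polylines(im,[((w2p(c,P)-[x0,y0]+.5)*k).astype(int)],True,col,1)
    return im
E
python3 - <<'E'
from ov import *
o=tool(); p=o['eef_pos']; c=snap('wrist'); s=snap('scene')
L=[(circ(.4300,-.2770,.023,.045),(0,255,0)),(circ(p[0],p[1],p[2]+.0045,.034),(255,0,255))]
A=view(c,(140,40,520,400),1.2,L);B=view(s,(110,160,240,280),3.6,L)
im=np.hstack([A,B[:432,:340]]);print(im.shape);cv2.imwrite('pics/c11.png',im)
E
```

```text
t 17.95 pos [ 0.4289 -0.2762  0.1062] yaxis deg -43.27 z [-0.002  0.001 -1.   ] F [-0.2 -0.  -2. ] w 0.789 q [-0.22  0.58  0.89  2.11 -0.66  0.76  0.33]
(432, 796, 3)
```

View pics/c11.png

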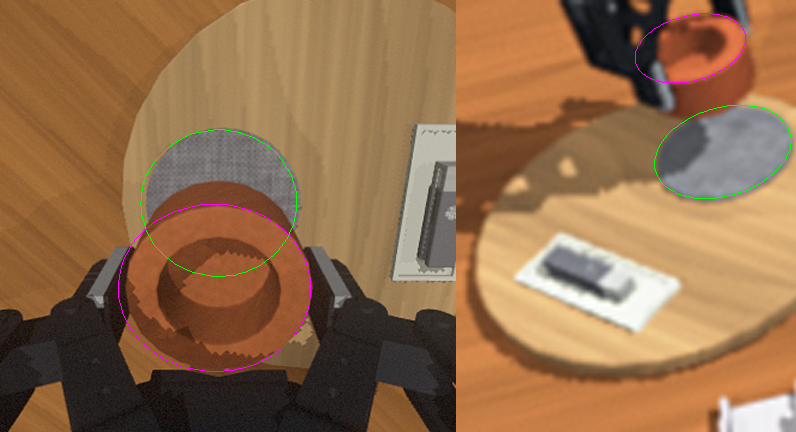

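The coaster estimate (0.430,-0.277) fits both views, and the bowl is centred at the TCP. Lowering it.

jog_arm --pt "0.001 -0.001 -0.02 0 0 0 0" --pt "0 0 -0.015 0 0 0 0" --pt "0 0 -0.01 0 0 0 0" --pt "0 0 -0.005 0 0 0 0" --pt "0 0 -0.003 0 0 0 0" --pt "0 0 -0.001 0 0 0 0" --pt "0 0 0 0 0 0 0"

```text
t: 18.75
eef_pos: [0.4304, -0.2782, 0.0526]
tool_rot: [0.0, 0.918, 0.396, 0.0]
contact_force: [-0.7, 0.3, -1.5]
gripper_width: 0.788
grasp_force: 46.8
```

jog_arm --pt "0 0 -0.001 0 0 0 0" --pt "0 0 0 0 0 0 0"

```text
t: 18.95
eef_pos: [0.4303, -0.2781, 0.0515]
tool_rot: [0.0, 0.918, 0.396, 0.0]
contact_force: [0.5, -0.7, -2.1]
gripper_width: 0.786
grasp_force: 46.8
```

jog_arm --pt "-0.0003 0.0005 -0.001 0 0 0 0" --pt "0 0 0 0 0 0 0"

```text
t: 19.15
eef_pos: [0.4301, -0.2777, 0.0505]
tool_rot: [0.0, 0.918, 0.396, 0.0]
contact_force: [-0.3, -1.0, 0.9]
gripper_width: 0.788
grasp_force: 47.0
```

jog_arm --pt "0 0 -0.001 0 0 0 0" --pt "0 0 0 0 0 0 0"

```text
t: 19.35
eef_pos: [0.4301, -0.2777, 0.0504]
tool_rot: [-0.0, 0.918, 0.396, 0.001]
contact_force: [-3.6, 4.3, 14.6]
gripper_width: 0.787
grasp_force: 48.3
```

jog_arm --pt "0 0 0.001 0 0 0 0.85" --pt "0 0 0 0 0 0 1" --pt "0 0 0 0 0 0 1" --pt "0 0 0 0 0 0 1" --pt "0 0 0.02 0 0 0 1" --pt "0 0 0.04 0 0 0 1" --pt "0 0 0.04 0 0 0 1" --pt "0.005 0.03 0.02 0 0 0 1" --pt "0.007 0.04 0 0 0 0.1 1" --pt "0.007 0.04 0 0 0 0.1 1"

```text
t: 20.35
eef_pos: [0.4493, -0.1667, 0.1709]
tool_rot: [0.001, 0.873, 0.487, 0.001]
contact_force: [0.8, 0.4, -0.2]
gripper_width: 1.0
grasp_force: 0.0
```

jog_arm --pt "0.007 0.04 0 0 0 0.1 1" --pt "0.007 0.04 0 0 0 0.1 1" --pt "0.007 0.04 0 0 0 0.11 1" --pt "0.006 0.038 0 0 0 0 1" --pt "0 0 -0.05 0 0 0 1" --pt "0 0 0 0 0 0 1" --pt "0 0 0 0 0 0 1"

```text
t: 21.05
eef_pos: [0.4752, -0.0105, 0.1203]
tool_rot: [-0.0, 0.789, 0.614, -0.001]
contact_force: [-0.0, -1.0, 0.6]
gripper_width: 1.0
grasp_force: 0.0
```

Run:
```python
from ov import *
o=tool(); c=snap('wrist'); s=snap('scene'); t=snap('top')
def box(x,y,ang,l,w,z):
    r=np.radians(ang); u=np.array([np.cos(r),np.sin(r)])*l/2; v=np.array([-np.sin(r),np.cos(r)])*w/2; b=np.array([x,y])
    return np.array([[*(b+u+v),z],[*(b+u-v),z],[*(b-u-v),z],[*(b-u+v),z]])
L=[(box(.4762,-.0095,76.1,.13,.06,.05),(0,255,0)),(circ(.43,-.277,.023,.045),(0,255,0)),(circ(.43,-.277,.055,.034),(255,0,255)),(box(.508,.2795,136.8,.16,.09,.004),(0,0,255))]
A=view(c,(140,60,500,400),1.15,L);B=view(s,(140,140,440,280),1.33,L);D=view(t,(150,190,450,300),1.33,L)
B=np.vstack([B,D])[:391];B=cv2.copyMakeBorder(B,0,A.shape[0]-B.shape[0],0,0,0) if B.shape[0]<A.shape[0] else B
im=np.hstack([A[:B.shape[0]],B[:,:386]]);print(im.shape);cv2.imwrite('pics/c12.png',im)
import pickle; pickle.dump({k:np.asarray(v) for k,v in c.items()},open('c12.pkl','wb'))
```

```text
t 21.05 pos [ 0.4752 -0.0105  0.1203] yaxis deg -14.18 z [-0.002 -0.001 -1.   ] F [-0.  -1.   0.6] w 1.0 q [-0.78  0.47  0.85  2.18 -0.54  0.72  0.18]
(391, 800, 3)
```

View pics/c12.png

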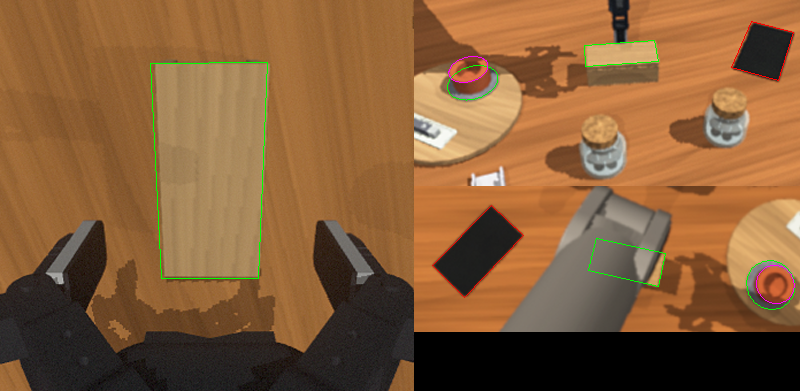

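The outlines of the tunnel, mat, coaster and bowl all fit within about 1 mm, and the bowl stands centred on the coaster. I've now viewed more than the 14 pictures allowed, so from here I'll check with numbers only. Gripping the tunnel.

jog_arm --pt "0.001 0.001 -0.025 0 0 0.003 1" --pt "0 0 -0.025 0 0 0 1" --pt "0 0 -0.015 0 0 0 1" --pt "0 0 -0.005 0 0 0 1" --pt "0 0 0 0 0 0 0.4" --pt "0 0 0 0 0 0 0.4" --pt "0 0 0 0 0 0 0.4" --pt "0 0 0 0 0 0 0.4" --pt "0 0 0 0 0 0 0.4" --newtons 35

```text
t: 22.1
eef_pos: [0.4778, -0.0089, 0.0516]
tool_rot: [0.001, 0.788, 0.616, 0.001]
contact_force: [-0.9, -1.5, 6.6]
gripper_width: 0.693
grasp_force: 38.3
```

jog_arm --pt "0 0 0.01 0 0 0 0.4" --pt "0 0 0.03 0 0 0 0.4" --pt "0.003 0.02 0.02 0 0 0.1 0.4" --pt "0.003 0.03 0 0 0 0.11 0.4" --pt "0.003 0.03 0 0 0 0.11 0.4" --pt "0.003 0.03 0 0 0 0.11 0.4" --pt "0.003 0.03 0 0 0 0.11 0.4" --pt "0.003 0.03 0 0 0 0.11 0.4" --pt "0.003 0.03 0 0 0 0.11 0.4" --pt "0.003 0.03 0 0 0 0.11 0.4"

```text
t: 23.1
eef_pos: [0.5009, 0.2228, 0.1113]
tool_rot: [0.0, 0.453, 0.892, 0.0]
contact_force: [0.8, -0.2, -2.4]
gripper_width: 0.694
grasp_force: 38.7
```

jog_arm --pt "0.003 0.03 0 0 0 0.11 0.4" --pt "0.003 0.024 0 0 0 0.08 0.4" --pt "0.002 0.005 -0.02 0 0 0 0.4" --pt "0 0 0 0 0 0 0.4" --pt "0 0 0 0 0 0 0.4" --pt "0 0 0 0 0 0 0.4"

```text
t: 23.7
eef_pos: [0.5092, 0.2794, 0.0912]
tool_rot: [0.0, 0.369, 0.93, -0.0]
contact_force: [0.4, -0.1, -1.0]
gripper_width: 0.691
grasp_force: 38.7
```

Run:
```python
from ov import *
o=tool(); c=snap('wrist'); t=snap('top')
g=c['img'].astype(int); m=(g.max(2)<70)
# mat edges in wrist picture: dark pixels upper region
for v in (60,100,140): 
    r=np.where(m[v])[0]; print(v,(r.min(),r.max(),len(r)) if len(r) else None)
```

```text
t 23.7 pos [0.5092 0.2794 0.0912] yaxis deg 46.72 z [ 0.001 -0.    -1.   ] F [ 0.4 -0.1 -1. ] w 0.691 q [-0.98  0.58  0.5   1.94 -0.4   0.73  0.57]
60 None
100 (np.int64(255), np.int64(393), 126)
140 None
```

jog_arm --pt "-0.0018 0.0008 -0.015 0 0 0 0.4" --pt "0 0 -0.012 0 0 0 0.4" --pt "0 0 -0.006 0 0 0 0.4" --pt "0 0 -0.001 0 0 0 0.4" --pt "0 0 0 0 0 0 0.4" --pt "0 0 0 0 0 0 0.4"

```text
t: 24.4
eef_pos: [0.507, 0.2811, 0.0557]
tool_rot: [-0.0, 0.368, 0.93, -0.0]
contact_force: [0.6, -0.5, -1.2]
gripper_width: 0.695
grasp_force: 39.2
```

jog_arm --pt "0 0 -0.001 0 0 0 0.4" --pt "0 0 0 0 0 0 0.4"

```text
t: 24.6
eef_pos: [0.5072, 0.2812, 0.0553]
tool_rot: [-0.0, 0.368, 0.93, -0.0]
contact_force: [-0.6, 0.2, 1.5]
gripper_width: 0.7
grasp_force: 39.6
```

jog_arm --pt "0 0 -0.001 0 0 0 0.4" --pt "0 0 0 0 0 0 0.4"

```text
t: 24.8
eef_pos: [0.5072, 0.2812, 0.0553]
tool_rot: [-0.0, 0.368, 0.93, 0.0]
contact_force: [-2.7, -1.4, 12.5]
gripper_width: 0.698
grasp_force: 40.7
```

On the mat. Releasing and retreating clear of the top view.

jog_arm --pt "0 0 0.001 0 0 0 0.8" --pt "0 0 0 0 0 0 1" --pt "0 0 0 0 0 0 1" --pt "0 0 0 0 0 0 1" --pt "0 0 0.02 0 0 0 1" --pt "0 0 0.04 0 0 0 1" --pt "0 0 0.04 0 0 0 1" --pt "0 0 0.04 0 0 0 1" --pt "0 0 0.03 0 0 0 1" --pt "-0.03 0.03 0.02 0 0 0 1"

```text
t: 25.8
eef_pos: [0.4815, 0.3069, 0.2484]
tool_rot: [0.003, 0.373, 0.928, 0.001]
contact_force: [1.0, 0.4, 0.4]
gripper_width: 1.002
grasp_force: 0.0
```

jog_arm --pt "-0.03 0.035 0 0 0 0 1" --pt "-0.03 0.035 0 0 0 0 1" --pt "-0.03 0.035 0 0 0 0 1" --pt "-0.03 0.035 0 0 0 0 1" --pt "-0.03 0.035 0 0 0 0 1" --pt "-0.03 0.035 0 0 0 0 1" --pt "-0.03 0.035 0 0 0 0 1" --pt "-0.03 0.03 0 0 0 0 1" --pt "0 0 0 0 0 0 1" --pt "0 0 0 0 0 0 1"

```text
t: 26.8
eef_pos: [0.2359, 0.5867, 0.2447]
tool_rot: [0.0, 0.367, 0.93, -0.0]
contact_force: [0.4, -0.9, 0.2]
gripper_width: 1.003
grasp_force: 0.0
```

Run:
```python
from ov import *
o=tool(); t=snap('top'); s=snap('scene'); g=t['img'].astype(int); h=cv2.cvtColor(t['img'],cv2.COLOR_RGB2HSV)
def blob(m,box,z,n):
    x0,y0,x1,y1=box; k=np.zeros(m.shape,np.uint8);k[y0:y1,x0:x1]=m[y0:y1,x0:x1]
    cs=max(cv2.findContours(k,0,2)[0],key=cv2.contourArea).reshape(-1,2)
    r=cv2.minAreaRect((p2w(t,cs,z)[:,:2]*1000).astype(np.float32)); print(n,np.round(r[0],1),np.round(r[1],1),round(r[2],1))
mat=g.sum(2)<90
blob(mat,(155,195,240,280),.004,'mat')
box=(155,195,240,280)
# tunnel roof: bright wood surrounded by mat
c0=w2p(t,[[.508,.2795,.054]])[0]; print('roof px',c0, h[int(c0[1]),int(c0[0])],g[int(c0[1]),int(c0[0])])
ref=g[int(c0[1]),int(c0[0])]
blob((np.abs(g-ref).sum(2)<75),box,.054,'roof')
# bowl
red=(h[:,:,0]<12)&(h[:,:,1]>150)&(h[:,:,2]>60)
blob((g.max(2)-g.min(2)<40),(395,240,442,288),.023,'coaster')
blob(red,(400,245,440,285),.055,'bowl')
cv2.imwrite('pics/end.png',t['img'][:,:,::-1])
for n,c in(('scene',s),):
    L=np.array([[.508,.2795,.054]]);print(w2p(c,L))
```

```text
t 26.8 pos [0.2359 0.5867 0.2447] yaxis deg 46.96 z [ 0.    -0.001 -1.   ] F [ 0.4 -0.9  0.2] w 1.003 q [-1.66  0.45  0.51  1.7  -0.25  1.06 -0.25]
mat [506.6 277.6] [ 81.8 152.5] 48.0
roof px [191.25122231 236.10361654] [ 16 132 210] [210 160 101]
roof [506.8 282.2] [ 60.2 128.2] 46.8
coaster [ 430.5 -271.1] [77.2 88.8] 85.6
bowl [ 428.2 -275.7] [66.1 67.6] 42.4
[[405.99724228 161.41562788]]
```

The tunnel is about 2–3 mm from the mat's centre and parallel to it within about 0.2°. The bowl is within about 2 mm of the coaster's centre. Everything is released and the arm is clear, so I'll hand in.

```bash
python3 -c "
from station import bot
print(bot.hand_in())"
```

```text
the job is handed in; nothing more can be done
None
```

I handed the job in at about 27 s, done in the order asked: the clipper lies flat in the tray, the lid is seated on the open jar, the bowl stands within about 2 mm of the coaster's centre, and the tunnel sits lined up on the mat about 2–3 mm off its middle; the closed jar and scoop were not touched, but I viewed 16 pictures against the limit of 14.

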